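Hold a sample stem in the drying chamber through its split cover

TASK

First swing both cover leaves of the grey drying chamber fully shut so that their half-rings meet as one blue guide ring; then take the red-headed sample stem from the wooden rack by its head and lower it upright through the ring without touching the ring or the chamber, until its brass sample hangs about half-way down inside. Finish while still holding the stem there, still and centred in the ring, with nothing else carrying it. Leave the other stems and everything else on the bench where they are.

Things in the scene. Friction and masses are not known exactly. Their poses are not given: they have to be found in the camera images.
- dryer: Drying chamber, fixed: open-topped grey box 190 (its x) by 160 (its y) by 110 mm high, walls 8 mm, inner floor 12 mm above the bench. Origin: centre of its underside; z up. Blue control panel on its -x end. The cover is two aluminium leaves hinged along the long rims; their seam runs along x through the middle.
- leaf_left (a joint): Angle in rad of the cover leaf on the chamber's +y side: 0 = flat shut, 1.57 = upright, 1.9 = stop, leaning outward. Plate 190 mm long (x), 80 mm from hinge to free edge, 6 mm thick, lying on the rim when shut. Stiff friction hinge: it stays where left and must be pushed all the way down (3 to 5 N near the free edge). No handle: push its outer face (the upper face when shut).
- leaf_right (a joint): The same for the cover leaf on the chamber's -y side, the mirror image: 0 = flat shut, grows as it opens outward.
- left_hinge (a point): Hinge axis of the left leaf, mid length: 80 mm to +y of the chamber's middle, 110 mm above the bench. The axis runs along the chamber's x.
- right_hinge (a point): Hinge axis of the right leaf, mid length: 80 mm to -y of the chamber's middle, 110 mm above the bench.
- left_edge (a point): Middle of the left leaf's free edge, outer (upper) face, 80 mm from its hinge, moving with the leaf. Here half of the blue guide ring is set in the edge: 50 mm across, 14 mm high from the plate's underside, so it stands 8 mm out of the outer face.
- right_edge (a point): The same for the right leaf.
- bore (a point): Centre of the mouth of the guide ring as it is when both leaves are shut: above the chamber's middle, 124 mm above the bench. The ring's bore is 34 mm across (outside 50 mm) and 14 mm deep (110 to 124 mm high), vertical.
- mid_depth (a point): Point half-way down the chamber under the ring's centre, 61 mm above the bench; the brass sample's centre belongs here.
- rack: Brown wooden block, fixed, 200 (its x) by 60 (its y) by 35 mm high, with three round 24 mm sockets 25 mm deep in a row along its x at -65, 0 and +65 mm. A stem stands in each, in any order. Origin: centre of its underside.
- stem_red: The wanted sample stem: 150 mm long, about 60 to 130 g, standing upright with its foot 10 mm above the bench. From the bottom up: brass sample cylinder 20 mm across and 18 mm high, steel shaft 10 mm across, red round head 16 mm across from 116 to 150 mm. Origin: centre of the underside of the sample; z along the stem to the head.
- sample (a point): Centre of the brass sample, 9 mm above the stem's foot.
- shaft (a point): Middle of the stem's shaft, 67 mm above its foot.
- head (a point): Middle of the red head, 133 mm above the stem's foot: the place to grip.
- stem_grey: Bystander: the same stem with a grey head and a steel sample. Leave it in the rack.
- stem_black: Bystander: the same stem with a black head and a copper sample. Leave it in the rack.
- spray_bottle: Bystander: white spray bottle with a green trigger head, 68 mm across, 191 mm tall. Origin: centre of its underside.
- jar: Bystander: jar with a black cap, 60 mm across, 85 mm tall. Origin: centre of its underside.
- mount0: Bystander: black mounted specimen, disc 30 mm across, 18 mm high, in a steel tray.
- mount1: Bystander: green mounted specimen, disc 30 mm across, 18 mm high, in a steel tray.
- brush: Bystander: brush 160 mm long lying on the bench.

How it is judged:
On the way, in this order (a step that is already met when the one before it is completed fails the run):
1. both cover leaves are shut while the red-headed stem still stands in the rack (value of joint each of leaf_left, leaf_right below 0.045 rad and distance of stem_red from where it was at the start of the episode below 0.02 m), for 0.2 s.
2. the stem is held with its foot above the guide ring, the leaves shut (value of joint each of leaf_left, leaf_right below 0.045 rad and z of stem_red in the frame of bore above 0 m and contact force between the fingers and stem_red above 1 N), for 0.1 s.
3. the sample is down through the ring to half depth (value of joint each of leaf_left, leaf_right below 0.045 rad and z of sample in the frame of mid_depth below 0.022 m and horizontal distance between sample and bore below 0.015 m), for 0.1 s.
At the end, for the whole second after the job is handed in: Both leaves shut (under 0.045 rad); the red stem still gripped and still, touching nothing of the chamber, upright within 0.08 rad, its sample within 22 mm of mid depth in height, sample and mid shaft each within 5 mm sideways of the ring's centre (value of joint each of leaf_left, leaf_right below 0.045 rad and z of sample in the frame of mid_depth between -0.022 and 0.022 m and horizontal distance between each of sample, shaft and bore below 0.005 m and angle between stem_red's own z axis and vertical below 0.08 rad and linear speed of stem_red below 0.02 m/s and contact force between the fingers and stem_red above 1 N and contact force between stem_red and dryer below 0.3 N); the arm keeps its last pose, push and grip.
It fails at once if the red-headed stem touches the chamber, its leaves or the ring (over 0.5 N) (contact force between stem_red and dryer above 0.5 N).
It fails at once if another thing is moved by over 25 mm or another stem is lifted or tipped (distance of any of stem_grey, stem_black, spray_bottle, jar, mount0, mount1, brush from where it was at the start of the episode above 0.025 m or angle between any of stem_grey, stem_black, spray_bottle, jar's own z axis and vertical above 0.25 rad).
It also fails if it takes over 72 s, if anything falls off the work surface, if the arm or the gripper's body presses on something with over 40 N, if the wrist force passes 120 N, or if a joint passes its speed limit or range.

ROBOT

A 6-joint arm with a two-finger parallel gripper is mounted at the origin on the work surface. World frame = base frame: x ahead of the robot, y to its left, z up, the work surface at z = 0. Lengths are in m, angles in rad, forces in N, time in s.
With the tool pointing down it reaches from about 0.35 to 0.85 m from the base axis. Payload 8.1 kg.
Tool frame: the origin (TCP) lies at the very end of the fingers, on their centre line; the grasp point (between the pads) lies 19 mm behind it; z points along the fingers, y is the line along which they close (so a half turn about z gives the same grasp; the last joint's range is limited). The gripper opens to 93 mm and grips with 3 to 60 N. Pads are 15 mm wide; open, the fingers measure 128 mm over their backs; the gripper's body (75 mm by 188 mm) begins 65 mm behind the grasp point.
Start: joints at [-1.422, 0.13, 1.488, -0, 1.523, -0.085], TCP at [0.139, -0.584, 0.185] pointing down, gripper open.
Joint ranges: [-2.96, 2.96], [-0.89, 2.26], [0.02, 2.5], [-1.34, 4.48], [0, 2.73], [-2.66, 2.66]. Speed limits (rad/s): [2.39, 2.39, 2.79, 3.14, 3.14, 3.14].

INTERFACE

Orientations are given as a rotation vector (axis times angle).
In Python, from plant import read_state, eyes, workorder gives the robot as it stands. The module is installed in compiled form; this text tells all that it offers.
- The arm moves only by the tool play_rows, never from a script. Its argument "targets" is one flat list of numbers, 4 for each row, row after row: the shift along the tool's x, y, z in cm, then the turn about the tool's z in degrees. In form: [dx, dy, dz, roll, dx, dy, dz, roll, ...]. A call has 1 to 8 rows; each row is the pose to reach, as a shift and turn from the pose commanded when the call began, along the tool's axes at that moment; what a row does not reach only later rows make up. A row lasts 1/12 s, in which the tool goes at most 41.7 mm and 7.16 degrees, less where a joint would pass 70% of its speed; a pose out of reach is approached as far as the arm can. A call with a gripper value outside its range is refused whole. "grip" is the finger opening in cm, from 0 to 9.3, set as the call begins (left out, the last holds). The fingers move at their own pace and stop on an object; "grip_force" is the grip in N (left out, the last holds). Time passes only in rows, so rows that repeat a pose let the fingers close. It gives the time, the measured TCP pose, the force, the opening and the grip force at its end, in the units of the state.
- read_state(): the state, without advancing time (a new reading comes with each control period).
- eyes.read_camera(name): name is "scene" or "top" or "wrist"; returns a dict with "image" (420x560x3 uint8, red, green, blue), "vfov" (degrees; the focal length in pixels is half the picture's height over the tangent of half this angle, whatever the lens; pixels are square), "cx", "cy" (the principal point, pixels), "k1" (the pictures are not rectified: a ray, as slopes to the right and down, at radius r is drawn at 1 + k1 r^2 times it, then the intrinsics apply), "cam_to_world" (4x4, takes a point from camera to world coordinates); the wrist camera has in their place "T_tool_cam" (4x4, takes a point from camera to tool coordinates, whose origin is the TCP and whose axes are the flange's). Camera axes: x right, y up, looking along -z (the intrinsics and any distortion apply to the point x, -y, -z); pixel columns grow to the right and rows downward; lengths in m; the calibration is good to about 2 mm. A picture is of the moment at which its call begins: read the wrist's pose just before it. There is no depth.
- workorder.close_job(): hands the job in; it is judged then, once.
The state is a dict: "t": time; "q": joint angles; "dq": joint speeds; "joint_torque": joint torques, N m; "tool_pos": TCP position; "orientation": TCP orientation; "force": force on the tool from outside, world axes, zero at the start; "wrist_torque": the same for the moment, N m; "opening": finger opening in m; "gripper_force": force on a finger pad.
Only numpy, scipy, OpenCV 4.12 (cv2) and the standard library are available. Lean on these libraries where they do the work, as an engineer would, in place of code of your own. Each camera call takes 0.05 s, during which the arm holds its last target. There are 200 camera calls.

## Working session

There is one attempt and no reset: what is moved stays moved. The work goes in short steps, Python scripts to look and compute and a tool call to move; the robot and the scene stay as the last step left them, time stands still between calls to the robot, and variables do not carry over. Pictures are saved under pics/ and viewed, at most 10 in all, crops included, and the job is handed in when it is done.

Besides the shell and the picture viewer there is one more tool, called after "Call:" as a command line: name --argument value ..., lists and objects as JSON in quotes. play_rows: Moves the arm, as the interface text tells. Its arguments: {"type":"object","properties":{"targets":{"type":"array"},"grip":{"type":"number"},"grip_force":{"type":"number"}},"required":["targets"]}

```bash
mkdir -p pics; python3 - <<'E'
from plant import read_state, eyes
import cv2, json, pickle
s=read_state(); print({k:s[k] for k in ('t','tool_pos','orientation','force','opening')})
for n in ('scene','top'):
    c=eyes.read_camera(n); pickle.dump(c,open(f'{n}0.pkl','wb'))
    cv2.imwrite(f'pics/{n}0.png',cv2.resize(c['image'][:,:,::-1],(800,600),interpolation=cv2.INTER_CUBIC)); print(n,c['vfov'],c['cx'],c['cy'],c['k1'],c['cam_to_world'])
E
```

```text
{'t': 0.0, 'tool_pos': array([ 0.13890264, -0.58303581,  0.18367184]), 'orientation': array([-3.11829189e+00, -3.66196721e-01,  1.49304846e-04]), 'force': array([ 0.6559154, -0.1994823, -0.1178283]), 'opening': 0.0931775807522413}
scene 53.658232949032666 274.6421170407401 216.4182409412825 0.011469830933454845 [[ 0.24817541 -0.69437103  0.6754686   1.34564917]
 [ 0.96864052  0.1865304  -0.16414005 -0.16730898]
 [-0.01202133  0.69502178  0.71888817  0.88954251]
 [ 0.          0.          0.          1.        ]]
top 51.731612781594826 278.12770857832516 206.90582573183056 -0.11732238712957477 [[ 0.00578848  0.9842359  -0.17676589  0.41587241]
 [-0.99983242  0.00262636 -0.01811748 -0.00163656]
 [-0.01736762  0.17684113  0.98408616  1.21488426]
 [ 0.          0.          0.          1.        ]]
```

View pics/scene0.png

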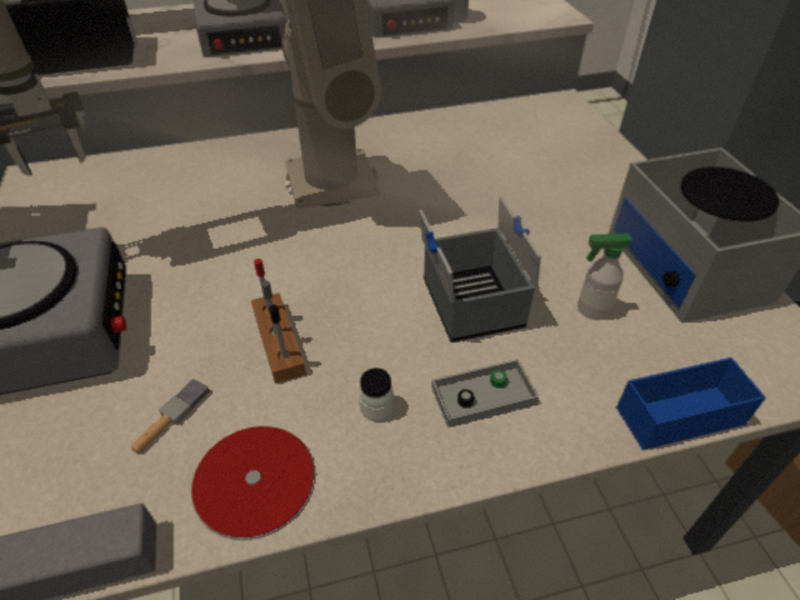

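View pics/top0.png

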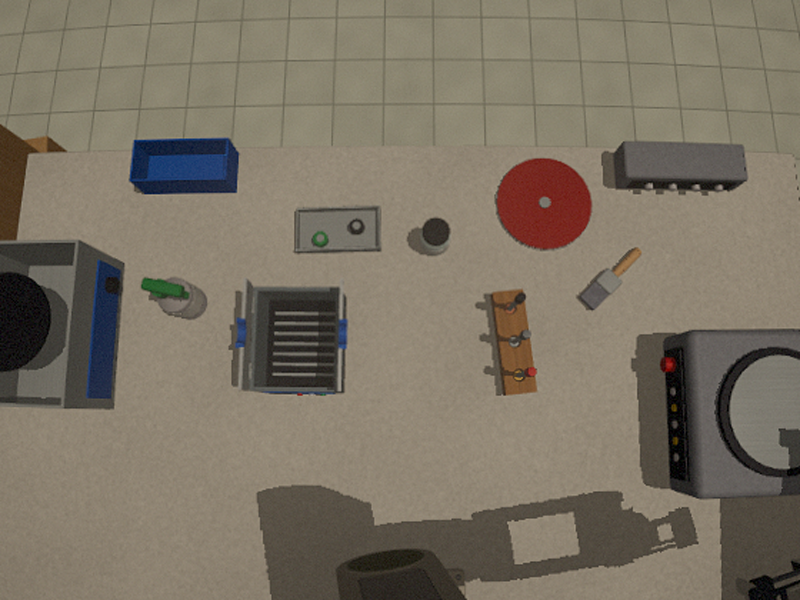

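The scene view shows the chamber at about (480,280) px, with both leaves near upright, and the red head at (259,267). In the top view the chamber is at about (297,340), panel towards the robot, and the red stem is at (519,374)/(531,372). Next I'll zoom in for exact corners.

```bash
cat > h.py <<'E'
import numpy as np, pickle
def proj(c,P,T=None):
    T=c['cam_to_world'] if T is None else T
    p=(np.atleast_2d(P)-T[:3,3])@T[:3,:3]
    f=210/np.tan(np.radians(c['vfov']/2)); s=np.c_[p[:,0]/-p[:,2],-p[:,1]/-p[:,2]]
    s=s*(1+c['k1']*(s**2).sum(1,keepdims=True))
    return s*f+[c['cx'],c['cy']]
def ray(c,uv,T=None):
    T=c['cam_to_world'] if T is None else T
    f=210/np.tan(np.radians(c['vfov']/2)); d=(np.array(uv,float)-[c['cx'],c['cy']])/f; s=d.copy()
    for _ in range(20): s=d/(1+c['k1']*(s@s))
    v=T[:3,:3]@np.array([s[0],-s[1],-1]); return T[:3,3],v
def atz(c,uv,z,T=None):
    o,v=ray(c,uv,T); return o+v*(z-o[2])/v[2]
E
python3 - <<'E'
import cv2,pickle,numpy as np
t=pickle.load(open('top0.pkl','rb'))['image'];s=pickle.load(open('scene0.pkl','rb'))['image']
r=lambda a,x,y,w,h:cv2.resize(a[y:y+h,x:x+w,::-1],(400,int(400*h/w)),interpolation=cv2.INTER_CUBIC)
# dryer
def comb(a,b): 
    o=np.zeros((600,800,3),np.uint8);o[:min(600,a.shape[0]),:400]=a[:600];o[:min(600,b.shape[0]),400:]=b[:600];return np.clip(o*1.6,0,255).astype(np.uint8)
cv2.imwrite('pics/d.png',comb(r(t,160,190,90,90),r(s,285,130,100,110)))
cv2.imwrite('pics/r.png',comb(r(t,330,195,60,85),r(s,165,175,60,95)))
E
```

```text
(no output)
```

View pics/d.png

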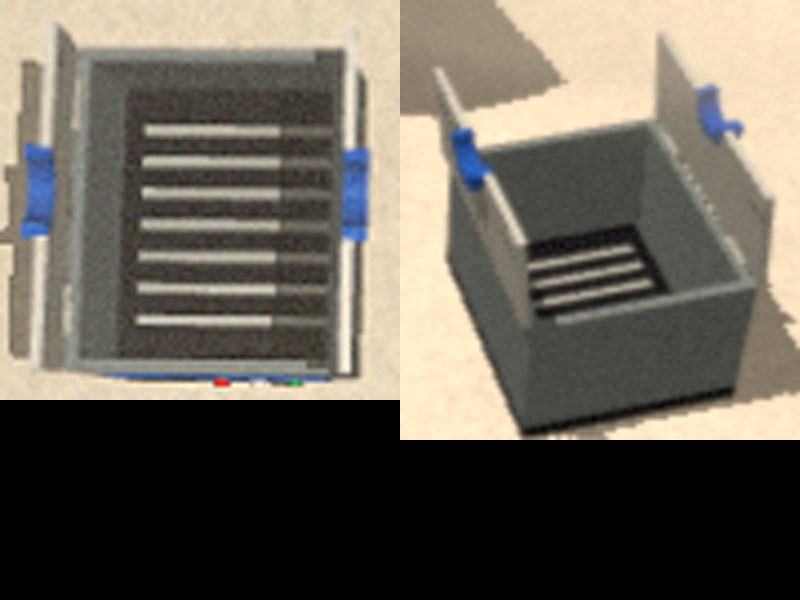

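View pics/r.png

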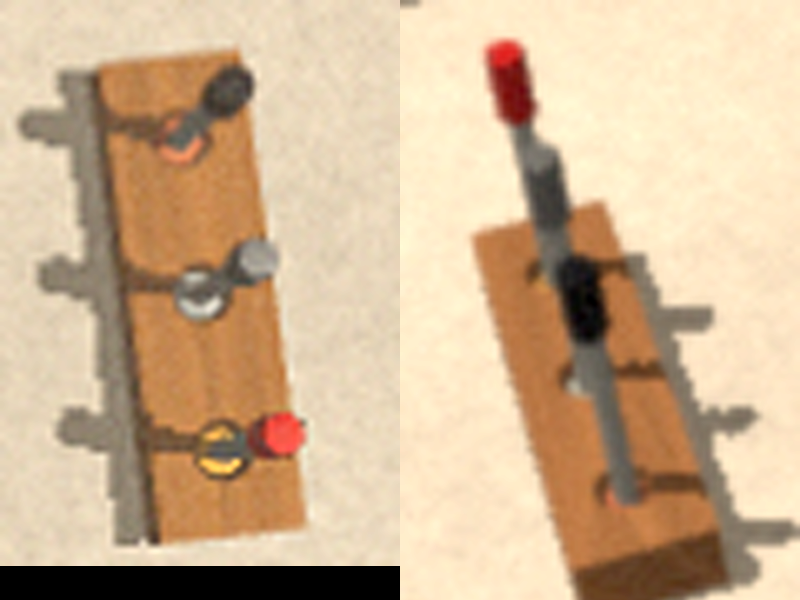

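```bash
cat > fit.py <<'E'
import numpy as np
from h import *
from scipy.optimize import least_squares
t=pickle.load(open('top0.pkl','rb'));s=pickle.load(open('scene0.pkl','rb'))
TD=lambda x,y:(160+x/4.4444,190+y/4.4444)
SD=lambda x,y:(285+(x-400)/4,130+y/4)
def leaf(side,a,x,th): # side +1 left
    y=.08-.08*np.cos(a)+th*np.sin(a); z=.11+.08*np.sin(a)+th*np.cos(a)
    return [x,side*y,z]
obs=[(s,SD(523,433),lambda l,r:[.095,-.08,0]),(s,SD(735,393),lambda l,r:[.095,.08,0]),(s,SD(448,262),lambda l,r:[-.095,-.08,0]),
(s,SD(753,288),lambda l,r:[.095,.08,.11]),(t,TD(80,48),lambda l,r:[.095,.08,.11]),
(s,SD(438,70),lambda l,r:leaf(-1,r,-.095,.003)),(s,SD(527,245),lambda l,r:leaf(-1,r,.095,.003)),
(s,SD(660,35),lambda l,r:leaf(1,l,-.095,.003)),(s,SD(772,200),lambda l,r:leaf(1,l,.095,.003)),
(t,TD(352,25),lambda l,r:leaf(-1,r,.095,.003)),(t,TD(345,372),lambda l,r:leaf(-1,r,-.095,.003)),
(t,TD(56,25),lambda l,r:leaf(1,l,.095,.003)),(t,TD(35,368),lambda l,r:leaf(1,l,-.095,.003))]
def W(p,L):
    c,d=np.cos(p[2]),np.sin(p[2]); return np.array([p[0]+c*L[0]-d*L[1],p[1]+d*L[0]+c*L[1],L[2]])
def res(p): return np.concatenate([proj(c,W(p,f(p[3],p[4])))[0]-uv for c,uv,f in obs])
R=least_squares(res,[.45,.15,0,1.7,1.5],loss='soft_l1')
print('dryer',R.x.round(4)); print(res(R.x).reshape(-1,2).round(1).tolist())
# red stem: foot z .01; head top centre z .16
TR=lambda x,y:(330+x/6.6667,195+y/6.6667); SR=lambda x,y:(165+(x-400)/6.6667,175+y/6.6667)
print('head top',atz(t,TR(284,434),.16),atz(s,SR(505,54),.16))
print('sample top ring',atz(t,TR(220,450),.028))
for n,uv in (('grey',(260,258)),('black',(232,87))): print(n,atz(t,TR(*uv),.16))
print('rack corners',[atz(t,TR(*uv),.035)[:2].round(4) for uv in ((98,65),(238,50),(308,527),(158,543))])
E
python3 fit.py
```

```text
dryer [ 0.5346  0.2042 -0.003   1.4517  1.678 ]
[[-0.3, 1.8], [-0.4, 1.0], [-0.5, -0.0], [1.3, -0.2], [-0.8, 0.0], [-0.2, -0.8], [-1.3, -0.1], [-0.2, -1.3], [-0.8, -0.3], [-0.2, -0.7], [-0.5, 0.3], [-0.8, -1.0], [0.1, 0.2]]
head top [ 0.47463902 -0.2125775   0.16      ] [ 0.47603857 -0.21127398  0.16      ]
sample top ring [ 0.47548869 -0.21240803  0.028     ]
grey [ 0.53918849 -0.20549304  0.16      ]
black [ 0.60304933 -0.19692321  0.16      ]
rack corners [array([ 0.6344, -0.1644]), array([ 0.6409, -0.223 ]), array([ 0.4439, -0.2464]), array([ 0.4376, -0.1851])]
```

Call:
play_rows --targets '[0,0,-4,-7,0,0,-8,-14,0,0,-12,-21,0,0,-15,-28,1,-4,-15,-35,2,-8,-15,-42,3,-12,-15,-49,4,-16,-15,-56]'

```text
t: 0.77
tool_pos: [0.1407, -0.4171, 0.3339]
orientation: [-2.577, -1.795, -0.001]
force: [0.3, 0.9, 0.3]
opening: 0.0931
gripper_force: 0.0
```

```bash
cat >> h.py <<'E'
def pose(s):
    from scipy.spatial.transform import Rotation as Ro
    T=np.eye(4); T[:3,:3]=Ro.from_rotvec(s['orientation']).as_matrix(); T[:3,3]=s['tool_pos']; return T
def delta(target,yaw):
    from plant import read_state
    s=read_state(); T=pose(s); R=T[:3,:3]; y0=np.degrees(np.arctan2(R[1,0],R[0,0]))
    print('t',s['t'],'pos',s['tool_pos'].round(4),'yaw',y0.round(2),'tilt',np.degrees(np.arccos(-R[2,2])).round(2),'F',s['force'].round(1),'open',s['opening'],'d cm',(R.T@(np.array(target)-T[:3,3])*100).round(2),'roll',round(y0-yaw,2))
E
python3 - <<'E'
from h import *
delta([.535,.316,.32],90)
t=pickle.load(open('top0.pkl','rb')); print(atz(t,(131,210),.1), proj(t,[.535,.4,0]))
E
```

```text
t 0.7667 pos [ 0.1407 -0.4171  0.3339] yaw 69.73 tilt 0.08 F [0.3 0.9 0.3] open 0.09314425058008091 d cm [82.43 11.58  1.48] roll -20.27
[0.60670746 0.41103786 0.1       ] [[145.33921451 240.65959012]]
```

Call:
play_rows --targets '[3.5,1.7,0,-5,7,3.4,0,-10,10.5,5.1,0,-15,14,6.8,0,-20,17.5,8.3,0,-20.3,21,10,0,-20.3,25,11,0,-20.3,29,11.5,0,-20.3]'

```text
t: 1.43
tool_pos: [0.3514, -0.186, 0.3341]
orientation: [-2.227, -2.215, 0.0]
force: [0.9, -0.4, -0.1]
opening: 0.0929
gripper_force: 0.0
```

```bash
python3 -c "
from h import *
delta([.535,.316,.30],90)"
```

```text
t 1.4333 pos [ 0.3514 -0.186   0.3341] yaw 89.68 tilt 0.05 F [ 0.9 -0.4 -0.1] open 0.09291045179341614 d cm [50.3  18.08  3.43] roll -0.32
```

Call:
play_rows --targets '[3.8,1.4,0,-0.3,7.6,2.8,0,-0.3,11.4,4.2,0,-0.3,15.2,5.6,0,-0.3,19,7,0,-0.3,22.8,8.4,0,-0.3,26.6,9.8,0,-0.3,30.4,11.2,0,-0.3]'

```text
t: 2.1
tool_pos: [0.4642, 0.1179, 0.3345]
orientation: [-2.221, -2.222, 0.0]
force: [1.3, 0.1, 0.5]
opening: 0.093
gripper_force: 0.0
```

Call:
play_rows --targets '[4,1.4,0.5,0,8,2.8,1,0,12,4.2,1.5,0,16,5.6,2.5,0,19.8,6.9,3.5,0,19.8,6.9,3.5,0,19.8,6.9,3.5,0]'

```text
t: 2.68
tool_pos: [0.5322, 0.3154, 0.2961]
orientation: [-2.217, -2.223, 0.008]
force: [0.8, -1.3, 0.4]
opening: 0.0928
gripper_force: 0.0
```

```bash
python3 - <<'E'
from h import *
delta([.535,.316,.172],90)
from plant import eyes
import cv2
c=eyes.read_camera('top'); pickle.dump(c,open('top1.pkl','wb'))
w=eyes.read_camera('wrist'); pickle.dump(w,open('w1.pkl','wb'))
a=cv2.resize(c['image'][150:290,140:280,::-1],(400,400),interpolation=3)
b=cv2.resize(w['image'][:,:,::-1],(400,300))
o=np.zeros((400,800,3),np.uint8);o[:,:400]=a;o[:300,400:]=b
cv2.imwrite('pics/p1.png',np.clip(o*1.5,0,255).astype(np.uint8))
E
```

```text
t 2.6833 pos [0.5322 0.3154 0.2961] yaw 90.17 tilt 0.33 F [ 0.8 -1.3  0.4] open 0.09283840589130272 d cm [ 0.09  0.35 12.41] roll 0.17
```

View pics/p1.png

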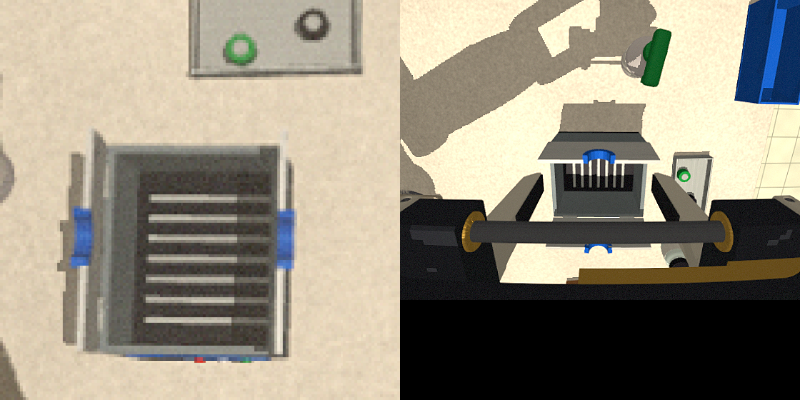

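```bash
python3 - <<'E'
from h import *
from plant import read_state
import cv2
c=pickle.load(open('top1.pkl','rb'));w=pickle.load(open('w1.pkl','rb'))
s=read_state(); print(s['q'].round(3),s['t'])
print(proj(c,s['tool_pos']), c['cam_to_world'].round(3), w['T_tool_cam'].round(3),w['vfov'])
T=pose(s)@w['T_tool_cam']
print(proj(w,s['tool_pos'],T)); print('dryer rim',proj(w,[[.535+x,.204+y,.11] for x,y in((.095,.08),(.095,-.08),(-.095,-.08),(-.095,.08))],T).round(0).tolist())
cv2.imwrite('pics/top1.png',c['image'][:,:,::-1])
E
```

```text
[ 0.449  0.164  1.244 -0.     1.734  0.448] 2.7833
[[140.57050963 228.05743551]] [[ 0.006  0.984 -0.177  0.416]
 [-1.     0.003 -0.018 -0.002]
 [-0.017  0.177  0.984  1.215]
 [ 0.     0.     0.     1.   ]] [[-0.001  0.957  0.29   0.081]
 [ 1.     0.001  0.001 -0.001]
 [ 0.001  0.29  -0.957 -0.2  ]
 [ 0.     0.     0.     1.   ]] 70.13241960986765
[[277.70787813 234.40243579]]
dryer rim [[349.0, 201.0], [341.0, 303.0], [216.0, 303.0], [209.0, 202.0]]
```

View pics/top1.png

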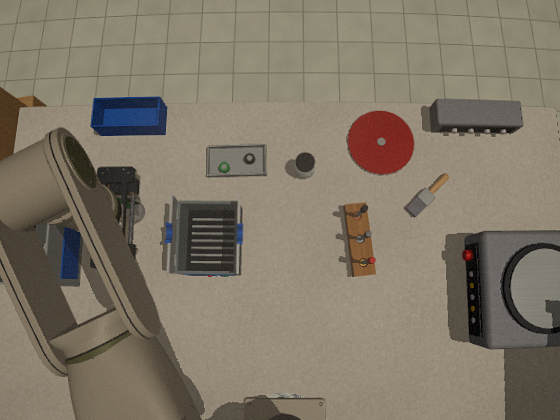

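Call:
play_rows --targets '[0,0.3,4,0,0,0.3,8,0,0,0.3,11,0,0,0.3,12.4,0,0,0.3,12.4,0,0,0.3,12.4,0]'

```text
t: 3.28
tool_pos: [0.5366, 0.3128, 0.1774]
orientation: [2.223, 2.22, 0.002]
force: [0.5, 0.7, 1.6]
opening: 0.093
gripper_force: 0.0
```

```bash
python3 -c "
from h import *
delta([.535,.204+.0856,.172],90)"
```

```text
t 3.2833 pos [0.5366 0.3128 0.1774] yaw 89.93 tilt 0.06 F [0.5 0.7 1.6] open 0.09304139414885813 d cm [-2.32 -0.16  0.54] roll -0.07
```

Call:
play_rows --targets '[-1.2,0,0.1,0,-2.4,0,0.3,0,-3.2,0,0.4,0,-4.0,0,0.5,0,-4.6,0,0.8,0,-5.2,0,1.1,0,-5.8,0,1.4,0,-6.3,0,1.8,0]'

```text
t: 3.95
tool_pos: [0.5362, 0.25, 0.1575]
orientation: [2.222, 2.221, 0.0]
force: [0.4, -0.2, -0.2]
opening: 0.0927
gripper_force: 0.0
```

Call:
play_rows --targets '[-0.5,0,0.4,0,-0.9,0,0.9,0,-1.3,0,1.4,0,-1.6,0,1.9,0,-1.9,0,2.5,0,-2.1,0,3.1,0,-2.2,0,3.6,0,-2.3,0,3.8,0]'

```text
t: 4.62
tool_pos: [0.5356, 0.2274, 0.1184]
orientation: [-2.221, -2.221, 0.002]
force: [0.3, -0.1, -0.5]
opening: 0.0935
gripper_force: 0.0
```

```bash
python3 -c "
from h import *
delta([.535,.204+.0225,.116],90)"
```

```text
t 4.6167 pos [0.5356 0.2274 0.1184] yaw 89.99 tilt 0.09 F [ 0.3 -0.1 -0.5] open 0.09345608431407901 d cm [-0.09 -0.06  0.24] roll -0.01
```

```bash
python3 - <<'E'
from h import *
from plant import eyes
import cv2
c=eyes.read_camera('scene');w=eyes.read_camera('wrist')
a=cv2.resize(c['image'][110:250,280:400,::-1],(400,466),interpolation=3)
b=cv2.resize(w['image'][:,:,::-1],(400,300),interpolation=cv2.INTER_AREA)
o=np.zeros((466,800,3),np.uint8);o[:,:400]=a;o[:300,400:]=b
cv2.imwrite('pics/p2.png',np.clip(o*1.5,0,255).astype(np.uint8))
E
```

```text
(no output)
```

View pics/p2.png

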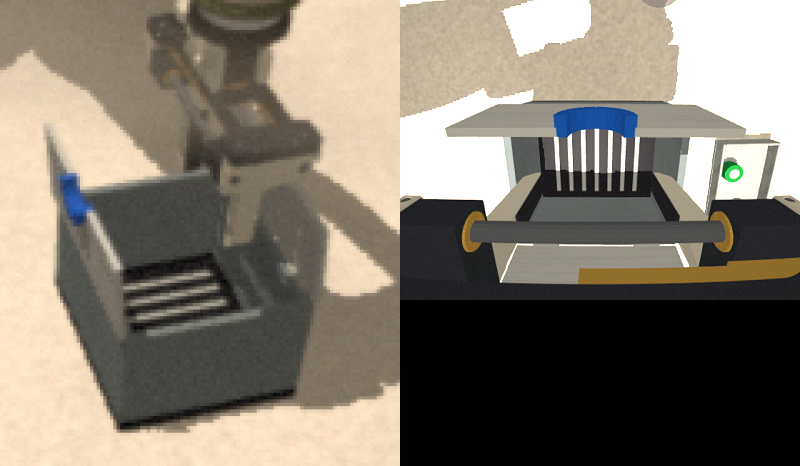

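The fingers are inside the chamber while the left leaf, with its ring at (595,120) in the wrist half, still stands upright at +y. I'll check this numerically before moving.

```bash
python3 - <<'E'
from h import *
from plant import eyes,read_state
import cv2
from scipy.optimize import least_squares
s=read_state(); w=eyes.read_camera('wrist'); c=eyes.read_camera('scene')
pickle.dump((s,w,c),open('chk.pkl','wb'))
Tw=pose(s)@w['T_tool_cam']
def blobs(im):
    i=im.astype(int); m=((i[:,:,2]>1.5*i[:,:,0])&(i[:,:,2]>1.25*i[:,:,1])&(i[:,:,2]>40)).astype(np.uint8)
    n,l,st,ce=cv2.connectedComponentsWithStats(m)
    return [(st[k].tolist(),ce[k].round(1).tolist()) for k in range(1,n) if st[k][4]>8]
print('wrist',blobs(w['image'])); print('scene',blobs(c['image']))
p=np.array([.5346,.2042,-.003])
for a in (1.2,1.45,1.6,1.75,1.9):
    P=[[p[0]+x,p[1]+.08-.08*np.cos(a)+.003*np.sin(a),.11+.08*np.sin(a)] for x in(-.095,-.025,.025,.095)]
    print(a,'w',proj(w,P,Tw).round(0).tolist(),'s',proj(c,P).round(0).tolist())
tip=s['tool_pos']; print('tips scene',proj(c,[tip+[.055,0,0],tip-[.055,0,0]]).round(0).tolist(),'wrist',proj(w,[tip+[.055,0,0],tip-[.055,0,0]],Tw).round(0).tolist(), s['force'],s['joint_torque'].round(1))
E
```

```text
wrist [([215, 150, 117, 43, 3843], [273.1, 169.0])]
scene [([0, 29, 25, 27, 314], [6.3, 44.4]), ([430, 139, 57, 76, 1485], [458.0, 176.4]), ([298, 162, 10, 16, 84], [301.8, 169.3]), ([432, 250, 103, 64, 4287], [481.8, 281.5])]
1.2 w [[82.0, 227.0], [224.0, 227.0], [328.0, 227.0], [470.0, 226.0]] s [[343.0, 140.0], [352.0, 155.0], [359.0, 166.0], [370.0, 182.0]]
1.45 w [[68.0, 190.0], [219.0, 190.0], [332.0, 189.0], [484.0, 190.0]] s [[350.0, 138.0], [359.0, 152.0], [366.0, 163.0], [377.0, 180.0]]
1.6 w [[62.0, 164.0], [218.0, 163.0], [333.0, 163.0], [490.0, 164.0]] s [[354.0, 137.0], [363.0, 151.0], [371.0, 162.0], [382.0, 179.0]]
1.75 w [[59.0, 137.0], [217.0, 135.0], [334.0, 134.0], [493.0, 136.0]] s [[357.0, 136.0], [367.0, 151.0], [375.0, 162.0], [386.0, 178.0]]
1.9 w [[58.0, 110.0], [217.0, 107.0], [334.0, 106.0], [493.0, 109.0]] s [[361.0, 137.0], [371.0, 151.0], [378.0, 162.0], [390.0, 178.0]]
tips scene [[350.0, 194.0], [336.0, 169.0]] wrist [[354.0, 234.0], [201.0, 234.0]] [-0.06252529 -0.23126955  0.28713396] [ -0.1 -54.1 -47.7   0.1  -0.1  -0. ]
```

```bash
python3 - <<'E'
from h import *
import cv2
s,w,c=pickle.load(open('chk.pkl','rb'))
Tw=pose(s)@w['T_tool_cam']; tip=s['tool_pos']
a=c['image'][:,:,::-1].copy();b=w['image'][:,:,::-1].copy()
a=np.clip(a*1.6,0,255).astype(np.uint8);b=np.clip(b*1.2,0,255).astype(np.uint8)
A=cv2.resize(a[140:215,310:385],(400,400),interpolation=3);B=cv2.resize(b[190:390,130:430],(400,267),interpolation=3)
for k,col in ((0,(0,0,255)),(.02,(0,255,0)),(.04,(255,0,255))):
  for sx in(.0465,.064,-.0465,-.064):
    P=tip+[sx,0,k]
    u=(proj(c,P)[0]-[310,140]+.5)*400/75;cv2.circle(A,tuple(int(i) for i in u),2,col,-1)
    u=(proj(w,P,Tw)[0]-[130,190]+.5)*4/3;cv2.circle(B,tuple(int(i) for i in u),2,col,-1)
o=np.zeros((400,800,3),np.uint8);o[:,:400]=A;o[:267,400:]=B
cv2.imwrite('pics/p3.png',o)
E
```

```text
(no output)
```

View pics/p3.png

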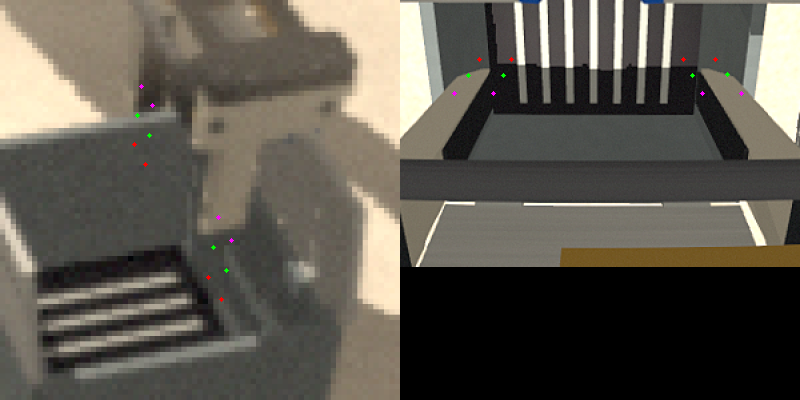

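The overlay shows the open fingertips sit about 20 mm short of the TCP, because the fingers swing on a linkage. The sweep therefore passed over the leaf. I'll repeat it lower.

Call:
play_rows --targets '[0,0,-4,0,0,0,-8,0,0,0,-10.5,0,4,0,-10.5,0,8,0,-10.5,0,9.2,0,-10.5,0,9.2,0,-7,0,9.2,0,-3.5,0]'

```text
t: 5.48
tool_pos: [0.5381, 0.3221, 0.1573]
orientation: [2.217, 2.222, 0.01]
force: [0.8, 0.1, -0.3]
opening: 0.093
gripper_force: 0.0
```

Call:
play_rows --targets '[0,0,0.2,0,-1,0,0.2,0,-2,0,0.3,0,-2.8,0,0.4,0,-3.4,0,0.5,0,-4,0,0.6,0]'

```text
t: 5.98
tool_pos: [0.5378, 0.2792, 0.1514]
orientation: [2.222, 2.219, 0.007]
force: [0.8, 1.3, 2.4]
opening: 0.093
gripper_force: 1.1
```

```bash
python3 -c "
from h import *
delta([.535,.204+.0225,.096],90)"
```

```text
t 5.9833 pos [0.5378 0.2792 0.1514] yaw 89.94 tilt 0.26 F [0.8 1.3 2.4] open 0.09295229160825931 d cm [-5.28 -0.3   5.53] roll -0.06
```

Call:
play_rows --targets '[-0.9,0,0.3,0,-1.8,0,0.6,0,-2.3,0,1.0,0,-2.8,0,1.4,0,-3.4,0,1.8,0,-3.8,0,2.3,0,-4.2,0,2.8,0,-4.5,0,3.3,0]'

```text
t: 6.65
tool_pos: [0.536, 0.234, 0.1149]
orientation: [-2.222, -2.221, 0.001]
force: [0.1, 0.1, 2.3]
opening: 0.0929
gripper_force: 0.8
```

Call:
play_rows --targets '[-0.2,0,0.5,0,-0.4,0,1.0,0,-0.5,0,1.5,0,-0.6,0,1.9,0,-0.7,0,2.3,0,-0.7,0,2.3,0]'

```text
t: 7.15
tool_pos: [0.5356, 0.2274, 0.0915]
orientation: [-2.221, -2.221, 0.002]
force: [0.1, 0.1, -0.5]
opening: 0.093
gripper_force: 0.0
```

Call:
play_rows --targets '[0,0,0.4,0,0,0,0.8,0,0,0,0.8,0]'

```text
t: 7.4
tool_pos: [0.5359, 0.2276, 0.0838]
orientation: [-2.221, -2.221, 0.001]
force: [-0.8, -0.4, -1.0]
opening: 0.0928
gripper_force: 0.0
```

```bash
python3 - <<'E'
from h import *
from plant import eyes,read_state
import cv2
s=read_state(); w=eyes.read_camera('wrist'); c=eyes.read_camera('scene')
pickle.dump((s,w,c),open('chk.pkl','wb'))
Tw=pose(s)@w['T_tool_cam']
i=w['image'].astype(int); m=((i[:,:,2]>1.5*i[:,:,0])&(i[:,:,2]>1.25*i[:,:,1])&(i[:,:,2]>40)).astype(np.uint8)
n,l,st,ce=cv2.connectedComponentsWithStats(m); print([(st[k].tolist(),ce[k].round(1).tolist()) for k in range(1,n) if st[k][4]>30])
for a in (0,.1,.2,.4,.6):
    P=[[.535+x,.204+.08-.08*np.cos(a)+h*np.sin(a),.11+.08*np.sin(a)+h*np.cos(a)] for x,h in((-.025,.014),(.025,.014),(-.025,0.006))]
    print(a,proj(w,P,Tw).round(0).tolist())
A=np.clip(cv2.resize(c['image'][130:215,295:380,::-1],(400,400),interpolation=3)*1.5,0,255).astype(np.uint8);B=cv2.resize(w['image'][:,:,::-1],(400,300),interpolation=cv2.INTER_AREA)
o=np.zeros((400,800,3),np.uint8);o[:,:400]=A;o[:300,400:]=B
cv2.imwrite('pics/p4.png',o)
E
```

```text
[([232, 252, 84, 45, 1758], [273.6, 272.2])]
0 [[236.0, 295.0], [317.0, 295.0], [238.0, 288.0]]
0.1 [[234.0, 300.0], [319.0, 300.0], [236.0, 293.0]]
0.2 [[232.0, 304.0], [321.0, 304.0], [234.0, 298.0]]
0.4 [[227.0, 308.0], [326.0, 308.0], [230.0, 305.0]]
0.6 [[222.0, 306.0], [331.0, 306.0], [225.0, 306.0]]
```

Call:
play_rows --targets '[0,0,0.3,0,0,0,0.6,0,0,0,0.6,0]'

```text
t: 7.75
tool_pos: [0.5367, 0.2279, 0.0822]
orientation: [2.221, 2.221, 0.002]
force: [-11.1, -3.7, 24.5]
opening: 0.0929
gripper_force: 12.3
```

Call:
play_rows --targets '[0,0,0.3,0,0,0,0.5,0,0,0,0.5,0]'

```text
t: 8.0
tool_pos: [0.5369, 0.228, 0.0819]
orientation: [2.22, 2.221, 0.003]
force: [-28.2, -10.5, 58.2]
opening: 0.0931
gripper_force: 28.7
```

Call:
play_rows --targets '[0,0,-3,0,0,0,-7,0,0,0,-11,0,0,0,-13,0,-4,0,-13,0,-8,0,-13,0,-12,0,-13,0,-15.1,0,-13,0]'

```text
t: 8.67
tool_pos: [0.536, 0.0744, 0.2039]
orientation: [2.221, 2.221, 0.0]
force: [0.1, -0.2, 0.2]
opening: 0.0934
gripper_force: 0.0
```

```bash
python3 - <<'E'
from h import *
delta([.535,.204-.127,.139],90)
from plant import eyes,read_state
import cv2
s=read_state(); w=eyes.read_camera('wrist'); pickle.dump((s,w),open('wl.pkl','wb'))
Tw=pose(s)@w['T_tool_cam']
i=w['image'].astype(int); m=((i[:,:,2]>1.5*i[:,:,0])&(i[:,:,2]>1.25*i[:,:,1])&(i[:,:,2]>40)).astype(np.uint8)
n,l,st,ce=cv2.connectedComponentsWithStats(m); print([(st[k].tolist(),ce[k].round(1).tolist()) for k in range(1,n) if st[k][4]>30])
print(proj(w,[[.51,.204,.124],[.56,.204,.124],[.535,.229,.124]],Tw).round(0))
E
```

```text
t 8.6667 pos [0.536  0.0744 0.2039] yaw 90.01 tilt 0.05 F [ 0.1 -0.2  0.2] open 0.09341777029787623 d cm [ 0.26 -0.1   6.49] roll 0.01
[([245, 26, 59, 36, 1005], [273.9, 42.3]), ([240, 165, 68, 27, 1330], [273.5, 177.3])]
[[247.  59.]
 [305.  59.]
 [276.  27.]]
```

Call:
play_rows --targets '[0,0,3.5,0,0,0,6.4,0,0.6,0,6.4,0,1.4,0,6.4,0,2.2,0,6.4,0,3,0,6.4,0,3.8,0,6.5,0,4.6,0,6.6,0]'

```text
t: 9.38
tool_pos: [0.5377, 0.1238, 0.1399]
orientation: [2.219, 2.22, 0.004]
force: [0.5, -2.8, 2.1]
opening: 0.0932
gripper_force: 1.5
```

```bash
python3 -c "
from h import *
delta([.535,.204-.0574,.135],90)"
```

```text
t 9.3833 pos [0.5377 0.1238 0.1399] yaw 90.03 tilt 0.22 F [ 0.5 -2.8  2.1] open 0.09324871314930189 d cm [ 2.28 -0.27  0.49] roll 0.03
```

Call:
play_rows --targets '[0.9,0,0.1,0,1.8,0,0.2,0,2.6,0,0.4,0,3.2,0,0.7,0,3.7,0,1.1,0,4.2,0,1.5,0,4.6,0,2.0,0,5.0,0,2.5,0]'

```text
t: 10.05
tool_pos: [0.536, 0.1731, 0.1121]
orientation: [-2.221, -2.221, 0.0]
force: [0.2, -1.5, 0.6]
opening: 0.0929
gripper_force: 0.8
```

Call:
play_rows --targets '[0.3,0,0.5,0,0.6,0,1.0,0,0.8,0,1.5,0,1.0,0,2.0,0,1.1,0,2.5,0,1.1,0,2.8,0,1.1,0,3.1,0,1.1,0,3.1,0]'

```text
t: 10.72
tool_pos: [0.5363, 0.1839, 0.0823]
orientation: [-2.221, -2.221, -0.001]
force: [-3.3, 1.6, 5.9]
opening: 0.093
gripper_force: 3.3
```

Call:
play_rows --targets '[0,0,0.3,0,0,0,0.4,0,0,0,0.4,0]'

```text
t: 10.97
tool_pos: [0.5365, 0.184, 0.0821]
orientation: [2.221, 2.221, 0.002]
force: [-16.8, -3.4, 33.8]
opening: 0.0929
gripper_force: 16.3
```

Call:
play_rows --targets '[0,0,-3,0,0,0,-7,0,0,0,-11,0,-2,0,-13,0,-4,0,-15,0,-6.5,0,-17,0,-6.5,0,-17,0,-6.5,0,-17,0]'

```text
t: 11.63
tool_pos: [0.5372, 0.1179, 0.2492]
orientation: [2.223, 2.218, 0.004]
force: [-0.6, 0.3, -1.4]
opening: 0.093
gripper_force: 0.0
```

```bash
cat > ring.py <<'E'
from h import *
from plant import eyes,read_state
import cv2
from scipy.optimize import least_squares
def look(cam,T=None):
    w=eyes.read_camera(cam); i=w['image'].astype(int)
    m=((i[:,:,2]>1.5*i[:,:,0])&(i[:,:,2]>1.25*i[:,:,1])&(i[:,:,2]>40)).astype(np.uint8)
    n,l,st,ce=cv2.connectedComponentsWithStats(m); return w,[(st[k].tolist(),ce[k].round(1).tolist()) for k in range(1,n) if st[k][4]>25],m,l
E
python3 - <<'E'
from ring import *
delta([.535,.12,.25],90)
s=read_state(); w,b,m,l=look('wrist'); T=pose(s)@w['T_tool_cam']; print(b)
pickle.dump((s,w),open('wr.pkl','wb'))
A=cv2.resize(w['image'][:,:,::-1],(400,300),interpolation=cv2.INTER_AREA)
k=max(b,key=lambda z:z[0][4]); x,y,ww,hh=k[0][:4]
B=cv2.resize(w['image'][max(0,y-30):y+hh+30,x-60:x+ww+60,::-1],(400,300),interpolation=3)
cv2.imwrite('pics/p5.png',np.hstack([A,B]))
print(atz(w,k[1],.118,T))
for n in('top','scene'):
    c,b,_,_=look(n); print(n,b,proj(c,[.535,.204,.118]))
E
```

```text
t 11.6333 pos [0.5372 0.1179 0.2492] yaw 89.87 tilt 0.18 F [-0.6  0.3 -1.4] open 0.09295124133403142 d cm [ 0.21 -0.22 -0.08] roll -0.13
[([535, 0, 25, 3, 42], [549.2, 0.5]), ([249, 86, 48, 50, 1031], [272.6, 110.7])]
[0.53297406 0.20526901 0.118     ]
top [([91, 97, 76, 39, 2742], [128.8, 115.8]), ([60, 182, 24, 97, 1495], [71.2, 233.8]), ([196, 231, 13, 15, 58], [199.8, 239.6])] [[205.50486634 236.67377011]]
scene [([0, 29, 24, 27, 309], [6.3, 44.4]), ([431, 139, 56, 76, 1478], [458.0, 176.4]), ([326, 175, 18, 13, 166], [334.3, 180.8]), ([432, 250, 103, 65, 4291], [481.8, 281.5])] [[334.54359885 182.17029617]]
```

View pics/p5.png

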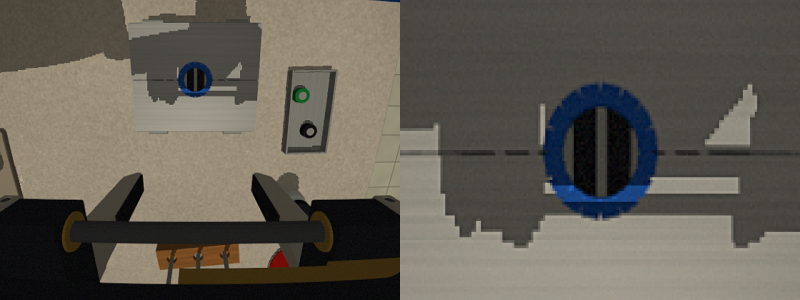

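Both leaves are flat and the blue ring is closed and round in the wrist view (centre about (273,111) px). Next I'll turn to yaw 0 above the ring to measure it.

Call:
play_rows --targets '[2,-0.2,0,7,4,-0.4,0,14,6,-0.4,0,21,8.5,-0.4,0,28,8.5,-0.4,0,35,8.5,-0.4,0,42,8.5,-0.4,0,49,8.5,-0.4,0,56]'

```text
t: 12.45
tool_pos: [0.531, 0.2048, 0.2458]
orientation: [-3.006, -0.912, 0.005]
force: [-0.1, -1.0, 0.2]
opening: 0.0929
gripper_force: 0.0
```

Call:
play_rows --targets '[0,0,0,7,0,0,0,14,0,0,0,21,0,0,0,28,0,0,0,33.8,0,0,0,33.8,0,0,0,33.8,0,0,0,33.8]'

```text
t: 13.12
tool_pos: [0.5317, 0.204, 0.2468]
orientation: [3.141, 0.012, -0.002]
force: [0.3, 0.1, 0.4]
opening: 0.0933
gripper_force: 0.0
```

```bash
python3 - <<'E'
from ring import *
delta([.533,.205,.25],0)
s=read_state(); w,b,m,l=look('wrist'); T=pose(s)@w['T_tool_cam']; print(b)
pickle.dump((s,w),open('wr0.pkl','wb'))
k=max([q for q in b if 150<q[1][0]<400],key=lambda z:z[0][4]); x,y,ww,hh=k[0][:4]
ys,xs=np.nonzero(m[y:y+hh,x:x+ww]); print(cv2.fitEllipse(cv2.convexHull(np.c_[xs+x,ys+y].astype(np.float32))))
# fit: project outer circle at z .124 & .116, compare bbox
def bb(p):
    th=np.linspace(0,6.283,120); P=np.concatenate([np.c_[p[0]+.025*np.cos(th),p[1]+.025*np.sin(th),0*th+z] for z in(.116,.124)])
    u=proj(w,P,T); return np.r_[u.min(0),u.max(0)]
R=least_squares(lambda p:bb(p)-[x-.5,y-.5,x+ww-.5,y+hh-.5],[.533,.205]); print(R.x,R.fun)
E
```

```text
t 13.1167 pos [0.5317 0.204  0.2468] yaw 0.44 tilt 0.09 F [0.3 0.1 0.4] open 0.09334777772870279 d cm [ 0.13 -0.09 -0.32] roll 0.44
[([0, 82, 4, 18, 37], [0.8, 92.5]), ([0, 127, 36, 137, 2998], [12.0, 203.6]), ([254, 167, 45, 45, 957], [275.9, 189.6])]
((275.81475830078125, 189.1266632080078), (44.4327278137207, 44.606201171875), 105.87540435791016)
[0.53320462 0.204376  ] [-0.04905218 -0.03205111  0.04904976  0.03643523]
```

Call:
play_rows --targets '[-0.6,4,-0.3,0.4,-1.2,8,-0.5,0.4,-1.8,12,-0.5,0.4,-2.4,16,-0.5,0.4,-3,20,-0.5,0.4,-3.6,24,-0.5,0.4,-4.2,28,-0.5,0.4,-4.8,32,-0.5,0.4]'

```text
t: 13.83
tool_pos: [0.4846, -0.1182, 0.2528]
orientation: [3.141, -0.002, 0.001]
force: [1.3, -0.7, 0.3]
opening: 0.0929
gripper_force: 0.0
```

Call:
play_rows --targets '[-0.5,4,0,0,-0.9,8,0,0,-0.9,9.6,0,0,-0.9,9.6,0,0,-0.9,9.6,0,0,-0.9,9.6,0,0]'

```text
t: 14.33
tool_pos: [0.476, -0.2117, 0.2526]
orientation: [-3.141, 0.004, 0.0]
force: [-0.1, -0.5, 0.1]
opening: 0.0934
gripper_force: 0.0
```

```bash
python3 - <<'E'
from ring import *
delta([.475,-.212,.25],0)
s=read_state(); w,b,m,l=look('wrist'); T=pose(s)@w['T_tool_cam']
pickle.dump((s,w),open('ws0.pkl','wb'))
i=w['image'].astype(int); m=((i[:,:,0]>1.8*i[:,:,1])&(i[:,:,0]>1.8*i[:,:,2])&(i[:,:,0]>60)).astype(np.uint8)
n,l,st,ce=cv2.connectedComponentsWithStats(m); B=[(st[k].tolist(),ce[k].round(1).tolist()) for k in range(1,n) if st[k][4]>40]; print(B)
pu=proj(w,[[.475,-.212,.16],[.475,-.212,.126],[.475,-.212,.03]],T); print(pu.round(0).tolist())
k=min(B,key=lambda q:np.hypot(*(np.array(q[1])-pu[0]))); x,y,ww,hh=k[0][:4]
def bb(p):
    th=np.linspace(0,6.283,120); P=np.concatenate([np.c_[p[0]+.008*np.cos(th),p[1]+.008*np.sin(th),0*th+z] for z in(.126,.16)])
    u=proj(w,P,T); return np.r_[u.min(0),u.max(0)]
R=least_squares(lambda p:bb(p)-[x-.5,y-.5,x+ww-.5,y+hh-.5],[.475,-.212]); print(R.x,R.fun)
A=w['image'][:,:,::-1]; cv2.imwrite('pics/p6.png',A)
E
```

```text
t 14.3333 pos [ 0.476  -0.2117  0.2526] yaw -0.14 tilt 0.04 F [-0.1 -0.5  0.1] open 0.0934273551419496 d cm [-0.1   0.03  0.26] roll -0.14
[([258, 75, 15, 15, 89], [266.2, 83.2]), ([480, 162, 22, 22, 298], [492.1, 172.8]), ([269, 188, 16, 21, 251], [276.4, 198.0])]
[[277.0, 200.0], [277.0, 192.0], [277.0, 175.0]]
[ 0.47281007 -0.21184528] [ 0.13303889 -0.90937152 -0.13311305  0.85028595]
```

Call:
play_rows --targets '[-0.2,0,4,0,-0.2,0,8,0,-0.2,0,11,0,-0.2,0,12.8,0,-0.2,0,12.8,0,-0.2,0,12.8,0]'

```text
t: 14.88
tool_pos: [0.4736, -0.2109, 0.1243]
orientation: [-3.14, 0.002, 0.003]
force: [-0.9, -0.0, 0.9]
opening: 0.093
gripper_force: 0.0
```

Call:
play_rows --targets '[0,0,0,0,0,0,0,0,0,0,0,0,0,0,0,0,0,0,0,0,0,0,0,0,0,0,0,0,0,0,0,0]' --grip 1.0 --grip_force 25

```text
t: 15.55
tool_pos: [0.4739, -0.2126, 0.1247]
orientation: [-3.142, 0.006, 0.0]
force: [0.5, 0.3, -0.1]
opening: 0.0441
gripper_force: 0.0
```

Call:
play_rows --targets '[0,0,0,0,0,0,0,0,0,0,0,0,0,0,0,0]'

```text
t: 15.88
tool_pos: [0.4739, -0.2125, 0.1247]
orientation: [-3.142, 0.006, 0.0]
force: [1.0, -0.5, 1.2]
opening: 0.0175
gripper_force: 0.0
```

Call:
play_rows --targets '[0,0,0,0,0,0,0,0,0,0,0,0,0,0,0,0]'

```text
t: 16.22
tool_pos: [0.4739, -0.2125, 0.1247]
orientation: [-3.142, 0.006, 0.0]
force: [-0.2, 0.3, -0.3]
opening: 0.0129
gripper_force: 25.0
```

Call:
play_rows --targets '[0,0,-1,0,0,0,-2,0,0,0,-3.5,0,0,0,-5.5,0,0,0,-7.5,0,0,0,-9.5,0,0,0,-11.5,0,0,0,-13,0]'

```text
t: 16.88
tool_pos: [0.4746, -0.2129, 0.2583]
orientation: [3.14, -0.006, 0.005]
force: [0.1, -0.6, -0.4]
opening: 0.0127
gripper_force: 25.0
```

```bash
python3 - <<'E'
from ring import *
delta([.5332,.2044,.29],0)
s=read_state(); w=eyes.read_camera('wrist'); c=eyes.read_camera('scene'); t=eyes.read_camera('top')
pickle.dump((s,w,c,t),open('held.pkl','wb'))
T=pose(s)@w['T_tool_cam']; o=s['tool_pos']; print('axis pts wrist',proj(w,[o+[0,0,k] for k in(.036,-.04,-.1,-.114)],T).round(1).tolist())
print('scene',proj(c,[o+[0,0,k] for k in(.036,-.05,-.105)]).round(1).tolist(),'top',proj(t,[o+[0,0,k] for k in(.036,-.105)]).round(1).tolist())
u=proj(c,o-[0,0,.05])[0].astype(int)
A=cv2.resize(c['image'][u[1]-50:u[1]+50,u[0]-40:u[0]+40,::-1],(400,500),interpolation=3)
B=cv2.resize(w['image'][100:380,130:430,::-1],(400,373),interpolation=3)
o=np.zeros((500,800,3),np.uint8);o[:,:400]=A;o[:373,400:]=B;print('scene origin',u-[40,50])
cv2.imwrite('pics/p7.png',np.clip(o*1.4,0,255).astype(np.uint8))
E
```

```text
t 16.8833 pos [ 0.4746 -0.2129  0.2583] yaw -0.2 tilt 0.19 F [ 0.1 -0.6 -0.4] open 0.01273769206485514 d cm [  5.72 -41.74  -3.22] roll -0.2
axis pts wrist [[276.3, 255.3], [276.2, 215.5], [276.1, 197.2], [276.1, 193.9]]
scene [[170.3, 141.2], [176.8, 168.7], [180.5, 184.7]] top [[385.2, 256.6], [372.2, 260.3]]
scene origin [136 118]
```

View pics/p7.png

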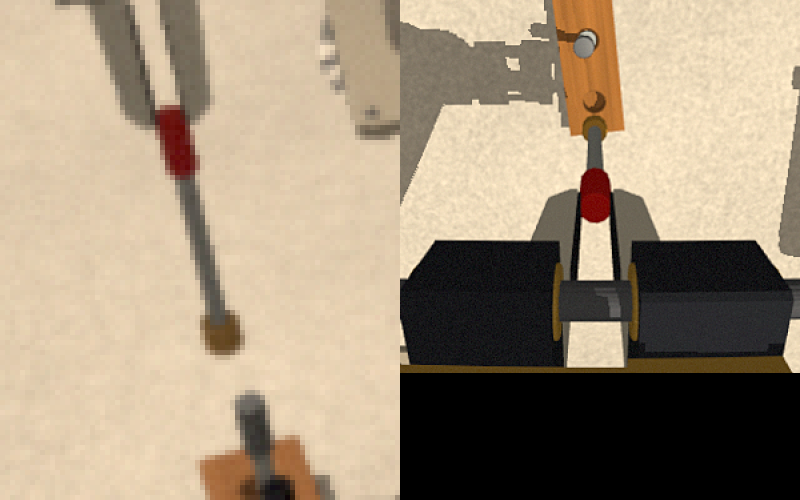

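The last picture shows the stem hanging upright from the fingertips: head at about (177,140), brass at (221,333), aligned with the tool axis. I'll carry it gently to the ring.

Call:
play_rows --targets '[0,0,-1,0,0,-0.5,-2,0,0.3,-1.5,-3,0,0.6,-3,-4,0,1,-5,-4,0,1.4,-7.5,-4,0,1.8,-10,-4,0,2.2,-12.5,-4,0]'

```text
t: 17.7
tool_pos: [0.4965, -0.0857, 0.2954]
orientation: [-3.141, 0.006, -0.0]
force: [0.2, -0.3, -1.4]
opening: 0.0131
gripper_force: 25.0
```

Call:
play_rows --targets '[0.3,-2.5,0,0,0.7,-5,0,0,1.1,-7.5,0,0,1.4,-10,0,0,1.8,-12.5,0,0,2.2,-15,0,0,2.6,-17.5,0,0,2.8,-20,0,0]'

```text
t: 18.37
tool_pos: [0.5249, 0.1146, 0.2952]
orientation: [-3.141, 0.005, -0.0]
force: [0.2, -0.2, -0.4]
opening: 0.0126
gripper_force: 25.0
```

Call:
play_rows --targets '[0.2,-2.5,0,0,0.4,-4.8,0,0,0.6,-6.6,0,0,0.7,-8,0,0,0.8,-8.8,0,0,0.8,-9.2,0,0,0.8,-9.2,0,0,0.8,-9.2,0,0]'

```text
t: 19.03
tool_pos: [0.5334, 0.2038, 0.2948]
orientation: [3.141, -0.006, -0.0]
force: [-0.2, -0.9, -0.3]
opening: 0.0129
gripper_force: 25.0
```

```bash
cat > rel.py <<'E'
from ring import *
delta([.5332,.2044,.25],0)
s=read_state(); w,b,m,l=look('wrist'); T=pose(s)@w['T_tool_cam']
print([q for q in b if 150<q[1][0]<400]); o=s['tool_pos']
print('pred axis (sample bottom, top, shaft mid, headtop)',proj(w,[o+[0,0,k] for k in(-.115,-.097,-.048,.035)],T).round(1).tolist(),'ring',proj(w,[.5332,.2044,.124],T).round(1).tolist())
pickle.dump((s,w),open('rel.pkl','wb')); im=w['image'].astype(int)
# column profile of stem: print darkness rows
for r in range(186,262,4):
    row=im[r,258:296]; print(r,' '.join('%d,%d,%d'%tuple(v) for v in row[4:34:2]))
E
python3 rel.py
```

```text
t 19.0333 pos [0.5334 0.2038 0.2948] yaw -0.22 tilt 0.02 F [-0.2 -0.9 -0.3] open 0.012875455792837779 d cm [-0.02 -0.07  4.48] roll -0.22
[([256, 162, 40, 37, 590], [275.5, 178.2])]
pred axis (sample bottom, top, shaft mid, headtop) [[276.3, 193.3], [276.3, 197.7], [276.2, 212.4], [276.2, 254.7]] ring [[275.8, 182.6]]
186 13,36,72 16,23,51 11,7,11 10,12,13 3,10,15 19,12,5 51,34,14 48,32,16 44,32,15 5,8,8 11,8,14 13,11,15 12,10,12 13,34,73 30,74,143
190 17,53,103 24,68,132 0,22,63 49,33,6 62,42,11 71,52,21 80,55,21 80,57,19 76,56,23 68,48,18 73,49,14 7,21,43 8,34,73 28,74,144 23,69,137
194 0,39,94 22,65,136 34,64,122 79,51,12 76,53,9 80,55,21 73,54,30 70,53,33 77,56,26 81,56,20 84,59,19 62,49,43 16,69,140 27,65,130 23,64,137
198 160,152,134 101,110,135 55,60,89 81,57,15 74,54,16 53,54,48 55,57,51 56,55,51 54,53,47 60,53,41 78,53,15 76,52,24 23,69,145 148,145,137 156,149,135
202 151,148,133 149,145,131 153,148,137 68,42,1 73,56,29 56,54,54 56,57,53 55,55,50 48,49,41 59,53,48 76,50,13 115,103,87 160,155,142 154,150,138 153,147,135
206 150,145,132 150,147,132 151,146,133 160,156,143 116,
[... 1238 characters left out ...]
122 60,0,0 70,10,10 67,3,3 68,9,1 72,11,9 70,9,2 72,10,7 67,3,6 66,3,0 67,7,0 62,1,0 135,122,112 146,143,129
242 81,76,68 145,139,127 65,0,0 66,0,0 67,0,0 69,4,5 70,2,2 71,15,8 71,8,10 69,2,1 69,3,6 65,1,11 66,1,0 121,106,97 87,84,73
246 70,67,57 0,0,1 64,8,11 69,4,6 80,7,11 84,12,6 86,8,7 86,11,3 86,2,6 85,1,5 77,6,7 68,9,2 63,1,1 0,4,7 62,59,49
250 66,60,52 0,9,5 72,8,3 85,6,2 83,8,6 78,0,0 83,8,6 84,4,12 83,8,7 84,9,7 83,6,0 83,6,5 81,7,4 4,8,9 49,45,36
254 47,44,38 0,6,12 77,7,3 85,8,6 83,6,2 83,9,9 82,8,7 81,0,0 85,9,10 83,13,7 82,3,3 80,3,0 82,15,11 4,14,10 36,33,28
258 13,15,13 8,13,14 76,5,0 85,12,8 84,13,9 80,3,3 81,2,1 83,5,5 79,0,0 86,18,10 78,2,0 86,19,21 80,6,2 10,18,16 21,22,18
```

Call:
play_rows --targets '[0.08,0,0.5,0,0.08,0,1.2,0,0.08,0,2,0,0.08,0,2.8,0,0.08,0,3.4,0,0.08,0,3.8,0,0.08,0,3.8,0,0.08,0,3.8,0]'

```text
t: 19.75
tool_pos: [0.534, 0.2042, 0.2564]
orientation: [3.141, -0.006, -0.001]
force: [0.1, -0.2, -0.5]
opening: 0.0128
gripper_force: 25.0
```

```bash
python3 - <<'E'
from ring import *
delta([.5340,.2040,.1667],0)
s=read_state(); w,b,m,l=look('wrist'); T=pose(s)@w['T_tool_cam']; im=w['image'].astype(int)
print([q for q in b if 150<q[1][0]<400]); o=s['tool_pos']
br=((im[:,:,0]>2.2*im[:,:,2])&(im[:,:,1]>1.6*im[:,:,2])&(im[:,:,1]>.55*im[:,:,0])&(im[:,:,0]>30)).astype(np.uint8); br[:150]=0;br[215:]=0;br[:,:255]=0;br[:,300:]=0
ys,xs=np.nonzero(br);print('brass bbox',np.percentile(xs,[1,99]),np.percentile(ys,[1,99]))
th=np.linspace(0,6.283,90)
for dx in(-.002,-.001,0,.001):
    u=proj(w,np.concatenate([np.c_[o[0]+dx+.01*np.cos(th),o[1]+.01*np.sin(th),0*th+o[2]-k] for k in(.115,.097)]),T);print(dx,u.min(0).round(1),u.max(0).round(1))
c,b,_,_=look('scene');print('scene ring',[q for q in b if 315<q[1][0]<350]); i=c['image'].astype(int)
br=((i[:,:,0]>1.8*i[:,:,2])&(i[:,:,1]>.55*i[:,:,0])); br[:130]=0;br[215:]=0;br[:,:310]=0;br[:,365:]=0
ys,xs=np.nonzero(br);print('scene brass',np.median(xs),np.median(ys),len(xs), proj(c,[[.534,.204,o[2]-.106],[.534,.204,.118]]))
E
```

```text
t 19.75 pos [0.534  0.2042 0.2564] yaw -0.2 tilt 0.04 F [ 0.1 -0.2 -0.5] open 0.012776738725367153 d cm [0.   0.02 8.97] roll -0.2
[([255, 168, 43, 43, 774], [276.1, 187.0])]
brass bbox [266.98 285.  ] [187. 204.]
-0.002 [266.6 186.1] [286.  208.8]
-0.001 [266.6 185.2] [286.  207.8]
0 [266.5 184.3] [286.  206.9]
0.001 [266.5 183.3] [286. 206.]
scene ring [([326, 175, 18, 13, 144], [334.1, 181.4])]
scene brass 336.0 173.0 39 [[335.50220268 173.03842505]
 [334.4202715  181.94237322]]
```

Call:
play_rows --targets '[0.06,0,0.4,0,0.06,0,1,0,0.06,0,1.7,0,0.06,0,2.4,0,0.06,0,3.1,0,0.06,0,3.8,0,0.06,0,4.3,0,0.06,0,4.5,0]'

```text
t: 20.52
tool_pos: [0.5342, 0.2041, 0.2102]
orientation: [3.141, -0.006, -0.003]
force: [0.0, -0.9, 0.3]
opening: 0.0129
gripper_force: 25.0
```

Call:
play_rows --targets '[0,0,0.4,0,0,0,1,0,0,0,1.7,0,0,0,2.4,0,0,0,3.1,0,0,0,3.8,0,0,0,4.3,0,0,0,4.4,0]'

```text
t: 21.18
tool_pos: [0.534, 0.2041, 0.1661]
orientation: [3.141, -0.006, -0.003]
force: [-0.4, 0.5, -0.8]
opening: 0.0129
gripper_force: 25.0
```

Call:
play_rows --targets '[0,0,0,0,0,0,0,0,0,0,0,0]'

```text
t: 21.43
tool_pos: [0.5352, 0.2044, 0.1683]
orientation: [-3.141, 0.006, -0.001]
force: [0.5, 0.5, -0.2]
opening: 0.013
gripper_force: 25.0
```

```bash
python3 - <<'E'
from ring import *
delta([.5346,.2040,.1667],0)
s=read_state(); w,b,m,l=look('wrist'); T=pose(s)@w['T_tool_cam']; im=w['image'].astype(int)
print([q for q in b if 150<q[1][0]<400]); o=s['tool_pos']
print('ring centre px',proj(w,[.5332,.2044,.124],T),'shaft axis at z .124',proj(w,[o[0],o[1],.124],T),'tip',proj(w,o+[0,0,.035],T))
for r in range(180,252,4): print(r,' '.join('%d,%d,%d'%tuple(v) for v in im[r,254:302:3]))
# along column through ring at centre (rows) left of shaft
c,b,_,_=look('scene');print('scene ring',[q for q in b if 315<q[1][0]<350],proj(c,[[.534,.204,.118],[.534,.204,.124]])); i=c['image'].astype(int)
for r in range(168,190,2): print(r,' '.join('%d,%d,%d'%tuple(v) for v in i[r,324:346,:]))
E
```

```text
t 21.4333 pos [0.5352 0.2044 0.1683] yaw -0.21 tilt 0.05 F [ 0.5  0.5 -0.2] open 0.012953445090263926 d cm [-0.06  0.04  0.16] roll -0.21
[([248, 186, 57, 55, 1358], [276.0, 210.8])]
ring centre px [[276.23162077 215.95224712]] shaft axis at z .124 [[276.27218173 213.7777254 ]] tip [[276.16597347 254.65321635]]
180 122,119,109 120,117,106 120,118,106 114,110,101 81,81,73 81,78,73 78,76,67 72,68,63 85,82,76 81,79,71 81,80,74 82,78,73 79,77,71 76,75,68 80,78,72 80,80,74
184 157,151,139 157,151,140 153,149,137 143,139,127 79,76,71 81,77,71 83,81,74 77,72,66 88,86,77 82,79,73 82,78,71 80,77,70 85,81,73 80,77,70 78,75,69 77,73,67
188 155,150,137 164,157,144 162,158,144 122,118,113 13,32,60 2,26,63 14,33,72 8,34,71 3,34,73 16,33,70 2,26,65 56,58,65 79,78,73 80,78,72 81,79,72 80,77,72
192 66,66,58 61,62,64 5,42,94 19,70,143 7,38,78 6,33,73 5,34,72 0,32,70 9,33,74 3,31,71 9,35,74 12,34,68 6,36,74 0,20,56 78,77,71 80,76,69
196 41,49,65 22,62,124 21,72,142 22,70,139 19,61,126 2,36,75 6,36,79 19,39,70 8,33,70 0,27,73 5,32,74 5,32,72 0,32,73 13,37,75 12,33,71 60,60,66
200 8,38,74 15,37,76 15,36,
[... 3707 characters left out ...]
0 12,31,65 16,38,74 22,40,71 38,47,63 67,66,63 73,69,64
184 140,133,120 130,123,112 73,73,77 28,37,60 13,32,60 15,31,60 15,32,60 10,31,56 25,36,57 28,40,59 35,44,59 38,45,58 35,43,57 28,40,57 21,35,59 18,37,69 22,49,93 20,47,94 22,42,73 61,61,66 83,80,73 77,74,65
186 140,132,119 139,132,119 131,123,112 90,85,79 49,51,61 31,41,60 18,32,58 14,32,60 11,27,57 17,34,61 13,31,59 12,29,58 5,28,58 12,27,55 11,29,59 19,33,62 28,41,61 67,66,73 88,85,79 124,118,106 132,124,114 104,98,88
188 142,136,122 142,134,122 139,132,120 131,125,113 91,87,79 73,69,61 69,66,62 58,59,60 58,59,62 49,54,60 49,53,62 50,55,64 48,54,63 46,49,58 52,55,58 66,64,61 71,67,63 88,83,77 121,116,104 125,119,107 99,93,84 82,77,69
```

```bash
python3 -c "
from plant import workorder
print(workorder.close_job())"
```

```text
the job is handed in; nothing more can be done
None
```

Both leaves are shut, and I handed the job in with the red stem held upright and still, within about 1–2 mm of the ring's centre by the cameras and its sample near half depth; the hand-in returned no verdict, so I can't confirm it passed.

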